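Finish the gingerbread sandwich and hold the peg open on the order card

ROBOT

A 6-joint arm with a two-finger parallel gripper is mounted at the origin on the work surface. World frame = base frame: x ahead of the robot, y to its left, z up, the work surface at z = 0. Lengths are in m, angles in degrees, forces in N, time in s.
With the tool pointing down it reaches from about 0.325 to 0.85 m from the base axis. Payload 15.5 kg.
Tool frame: the origin (TCP) lies midway between the tips of the shut fingers; the grasp point (between the pads) lies 19 mm behind it; z points along the fingers, y is the line along which they close (so a half turn about z gives the same grasp; the last joint's range is limited). The gripper opens to 91 mm and grips with 3 to 60 N. Pads are 32 mm wide; open, the fingers measure 118 mm over their backs; the gripper's body (76 mm by 178 mm) begins 60 mm behind the grasp point.
Start: joints at [-79.097, 28.281, 77.091, -0, 74.628, -5.472], TCP at [0.176, -0.6, 0.214] pointing down, gripper open.
Joint ranges: [-166.48, 166.48], [-47.26, 123.95], [12.59, 153.08], [-70.14, 250.14], [6.76, 159.57], [-176.63, 176.63]. Speed limits (degrees/s): [108.29, 108.29, 147.25, 172.46, 172.46, 172.46].

INTERFACE

Orientations are given as a 3x3 rotation matrix whose columns are the frame's x, y, z axes.
In Python, from bench import ctrl gives the robot as it stands. The module is installed in compiled form; this text tells all that it offers. Calls block until the motion is done:
- ctrl.goto(position, orientation): joint-space move of the TCP to a pose.
- ctrl.move_l(position, vel=0.15, ori=None, contact_N=None): straight line of the TCP; ori=None keeps the orientation; vel is the mean speed in m/s. With contact_N (N) it stops when the force on the tool has changed by that much, and returns True; else False.
- ctrl.movej(angles): joint-space move.
- ctrl.command_gripper(opening): opening from 0.0 (shut) to 1.0 (fully open); the grip force is fixed at half the most; returns when the fingers have stopped.
- ctrl.sleep(seconds).
- ctrl.ik(position, orientation): joint angles nearest the present ones, or None.
- ctrl.read_camera(name): name is "side" or "top" or "wrist"; returns the picture (480x640x3 uint8, blue, green, red); there is no depth.
- ctrl.camera_params(name): a dict with "fx", "fy", "cx", "cy" (pixels), "pose" (4x4, takes a point from camera to world coordinates); the wrist camera has in their place "T_tool_cam" (4x4, takes a point from camera to tool coordinates, whose origin is the TCP and whose axes are the flange's). Camera axes: x right, y up, looking along -z (the intrinsics and any distortion apply to the point x, -y, -z); pixel columns grow to the right and rows downward; lengths in m; the calibration is good to about 2 mm. A picture is of the moment at which its call begins: read the wrist's pose just before it. camera_params takes no time and is no camera call.
A pose or a line that the arm cannot do raises ctrl.MotionError and nothing moves.
- ctrl.sign_off(): hands the job in; it is judged then, once.
Readings, each from a call of its own:
- ctrl.current_t(): time.
- ctrl.current_q(): joint angles.
- ctrl.current_dq(): joint speeds.
- ctrl.current_effort(): joint torques, N m.
- ctrl.current_tool_pos(): TCP position.
- ctrl.current_eef_rot(): TCP orientation.
- ctrl.current_contact_force(): force on the tool from outside, world axes, zero at the start.
- ctrl.current_wrist_torque(): the same for the moment, N m.
- ctrl.current_grip_width(): opening from 0.0 (shut) to 1.0 (fully open).
- ctrl.current_grasp_force(): force on a finger pad.
Only numpy, scipy, OpenCV 4.12 (cv2) and the standard library are available. Lean on these libraries where they do the work, as an engineer would, in place of code of your own. Each camera call takes 0.05 s, during which the arm holds its last target. There are 200 camera calls.

TASK

Finish the gingerbread sandwich on the round plate: lay the marzipan disc and then the loose gingerbread round on the round that is already there, edges lined up evenly all round, setting each down rather than letting it fall. Then take the wooden spring peg by its tails, squeeze it open and hold it gaping around the upright side edge of the order card that faces the robot, one open jaw on each side of the card and neither touching it, so that I can slip the name tag in. Finish like that, still holding the peg open in the air, and leave everything else where it is.

Things in the scene. Friction and masses are not known exactly. Their poses are not given: they have to be found in the camera images.
- board: fixed wooden pastry board on the table, 560 x 1000 mm, its top 20 mm above the table; everything below stands on it. Origin: centre of its underside.
- plate: fixed round flat white plate, 120 mm across, 12 mm high, no rim. Origin: centre of its underside.
- bottom_round: gingerbread round, a brown disc 64 mm across, 12 mm thick, 40 g, already lying loose in the middle of the plate. Origin: centre of its underside.
- marzipan: plain marzipan disc, pale, 56 mm across, 8 mm thick, 25 g, loose on the board. Origin: centre of its underside.
- top_round: the loose gingerbread round, a brown disc 64 mm across, 12 mm thick, 40 g, on the board. Marzipan and this round lie one nearer, one farther from the robot on its left, either way round. Origin: centre of its underside.
- peg: wooden spring clothes peg, 105 mm long, 50 g, lying on its side, 14 mm high: two legs joined at a coil spring on an upright pivot. Origin: on the pivot axis, at the underside; z is the pivot axis, x runs along the closed peg's middle line to the jaw tips 44 mm ahead. Jaws 6-9 mm thick. The frame belongs to the left (+y) leg, turning by half the opening; the pivot stays on the middle line.
- peg_tails (a point): a point between the peg's two tails on the middle line, 48 mm behind the pivot, at mid height: where to pinch. The straight tails, 8 mm thick, run 61 mm back from the pivot (to -x) and splay by 0.2 rad each: over their outsides 35 mm here, 40 mm at their ends.
- peg_leg (a joint): opening angle of the peg, rad: 0 closed by the spring, 0.40 squeezed fully open. Pinching the tails together swings the jaws apart; at the stop the tails lie flat together, 16 mm over both, and the jaw tips gape 17 mm. Pinched at peg_tails it takes about 6 N to start and 11 N at the stop.
- jaw_a (a point): inner face of the left leg's jaw (+y side of the peg), 2 mm short of the tip, at mid height; axes as peg.
- jaw_b (a point): inner face of the other leg's jaw, 2 mm short of the tip, at mid height; at the same place as jaw_a while the peg is closed.
- card: order card, stiff white board 120 mm long (x), 3 mm thick (y), upright in a dark slotted wooden stand, fixed; it reaches from 6 to 86 mm above the pastry board. The stand is 60 mm long, 30 mm wide, 18 mm high, so the card overhangs it by 30 mm at both ends. Origin: under the card's middle, at the stand's underside; x lies along the card; the side edge that faces the robot is the one at x = -60 mm.
- heart: bystander: heart-shaped gingerbread with icing dots, about 60 mm, 11 mm thick. Origin: middle of its underside.
- cutter: bystander: round steel cookie cutter ring, 60 mm across, 22 mm high. Origin: centre of its underside.
- icing_bowl: bystander: white bowl, 104 mm across, 50 mm high. Origin: centre of its underside.
- honey: bystander: honey jar, 66 mm across, 95 mm high. Origin: centre of its underside.
- spatula: bystander: spatula lying at the right side of the board, handle towards the robot. Origin: underside, near its middle.
- sprinkles: bystander: small jar of sprinkles, 48 mm across, 75 mm high, at the left. Origin: centre of its underside.
Things that resemble listed ones, but are neither listed nor needed, are in the scene too. There is more than one size of the marzipan; the one meant has the size given above. Of the things that look like the peg, the larger one is meant.

How it is judged:
By the outcome, as a careful person would: the job done as asked, in the order asked, and still so for the second after the job is handed in, while the arm keeps its last pose, push and grip.
It also fails if it takes over 58 s, if anything falls off the work surface, if the arm or the gripper's body presses on something with over 40 N, if the wrist force passes 120 N, or if a joint passes its speed limit or range.

## Working session

There is one attempt and no reset: what is moved stays moved. The work goes in short steps, each a Python script; the robot and the scene stay as the last script left them, time stands still between calls to the robot, and variables do not carry over. Pictures are saved under pics/ and viewed, at most 10 in all, crops included, and the job is handed in when it is done.

```bash
mkdir -p pics; ls; python3 - <<'E'
from bench import ctrl
import cv2,numpy as np
np.set_printoptions(precision=4,suppress=True)
for n in ["side","top"]:
    cv2.imwrite(f"pics/{n}0.png",ctrl.read_camera(n)); print(n,ctrl.camera_params(n))
print(ctrl.camera_params("wrist"),ctrl.current_t(),ctrl.current_eef_rot())
E
```

```text
pics
side {'fx': 447.9347174447389, 'fy': 447.9347174447389, 'cx': 313.411219449304, 'cy': 235.82673470330639, 'pose': array([[-0.702 ,  0.4114, -0.5814, -0.2137],
       [-0.7119, -0.38  ,  0.5906,  0.7168],
       [ 0.022 ,  0.8285,  0.5596,  0.7561],
       [ 0.    ,  0.    ,  0.    ,  1.    ]])}
top {'fx': 486.50343452884914, 'fy': 486.50343452884914, 'cx': 317.00980541599444, 'cy': 239.39414886591453, 'pose': array([[-0.0177,  0.9957, -0.0909,  0.391 ],
       [-0.9994, -0.015 ,  0.0312,  0.0015],
       [ 0.0297,  0.0914,  0.9954,  1.112 ],
       [ 0.    ,  0.    ,  0.    ,  1.    ]])}
{'fx': 425.79624897634744, 'fy': 425.79624897634744, 'cx': 314.11639882671705, 'cy': 239.7005418055904, 'T_tool_cam': array([[ 0.0012,  0.965 ,  0.2621,  0.0744],
       [ 1.    , -0.0013,  0.0005,  0.0006],
       [ 0.0008,  0.2621, -0.965 , -0.1707],
       [ 0.    ,  0.    ,  0.    ,  1.    ]])} 0.1 [[ 0.9594  0.2819 -0.0002]
 [ 0.2819 -0.9594  0.001 ]
 [ 0.0001 -0.0011 -1.    ]]
```

View pics/top0.png

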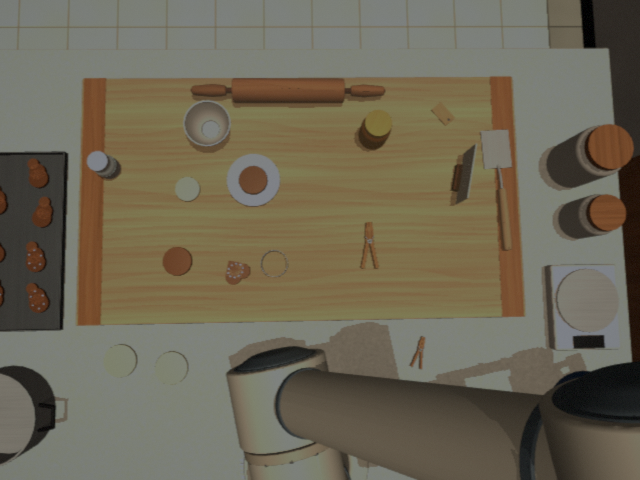

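View pics/side0.png

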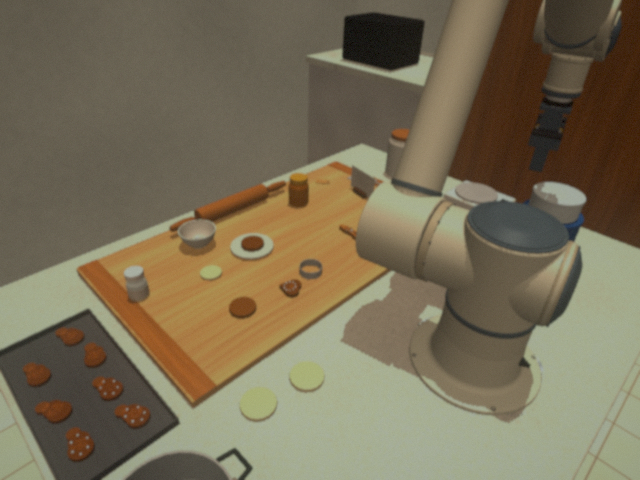

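Top view candidates:
- **Marzipan:** (187,189), small and on the board; (121,360) and (171,367) are bigger and off the board.
- **Brown rounds:** loose one (177,261), one on the plate (253,180).
- **Peg:** (370,245), the larger one on the board; the smaller is at (419,352).
- **Card:** (466,175).

I choose (187,189), (177,261) and (370,245).

```bash
cat > h.py <<'E'
from bench import ctrl
import cv2,numpy as np
np.set_printoptions(precision=4,suppress=True)
def R(yaw):
    c,s=np.cos(yaw),np.sin(yaw); return np.array([[c,s,0],[s,-c,0],[0,0,-1.]])   # tool x at yaw, pointing down
def snap(n):
    P=ctrl.camera_params(n)
    if n=="wrist":
        T=np.eye(4);T[:3,:3]=np.array(ctrl.current_eef_rot());T[:3,3]=ctrl.current_tool_pos();T=T@P["T_tool_cam"]
    else: T=P["pose"]
    return ctrl.read_camera(n),(P,np.array(T))
def ray(c,uv):
    P,T=c; d=T[:3,:3]@np.array([(uv[0]-P["cx"])/P["fx"],-(uv[1]-P["cy"])/P["fy"],-1]); return T[:3,3],d
def onz(c,uv,z):
    o,d=ray(c,uv); return o+d*(z-o[2])/d[2]
def proj(c,p):
    P,T=c; q=T[:3,:3].T@(np.array(p)-T[:3,3]); return np.array([P["cx"]+P["fx"]*q[0]/-q[2],P["cy"]+P["fy"]*q[1]/q[2]])
def tri(obs):
    A=np.zeros((3,3));b=np.zeros(3)
    for c,uv in obs:
        o,d=ray(c,uv);d=d/np.linalg.norm(d);M=np.eye(3)-np.outer(d,d);A+=M;b+=M@o
    return np.linalg.solve(A,b)
E
python3 - <<'E'
from h import *
P=ctrl.camera_params("top");c=(P,P["pose"])
for n,uv,z in [("marz",(187,189),.028),("marzbig",(121,360),.008),("round",(177,261),.032),("bottom",(253,180),.044),("peg",(370,240),.034),("cardNear",(463,201),.1),("cardFar",(473,148),.1),("heart",(236,271),.03),("honey",(377,120),.1)]:
    print(n,onz(c,uv,z))
p=onz(c,(187,189),.028)
ctrl.goto([p[0],p[1],.16],R(0)); print(ctrl.current_t(),ctrl.current_tool_pos())
im,c2=snap("wrist"); cv2.imwrite("pics/w1.png",im); np.save("pics/w1.npy",c2[1]); print(proj(c2,p))
E
```

```text
marz [0.6079 0.257  0.028 ]
marzbig [0.2316 0.4036 0.008 ]
round [0.4465 0.2769 0.032 ]
bottom [0.6232 0.1079 0.044 ]
peg [ 0.4864 -0.1507  0.034 ]
cardNear [ 0.5607 -0.3419  0.1   ]
cardFar [ 0.6755 -0.3688  0.1   ]
heart [0.4224 0.1479 0.03  ]
honey [ 0.7388 -0.1636  0.1   ]
3.45 [0.6081 0.2564 0.16  ]
[312.9032 229.7616]
```

View pics/w1.png

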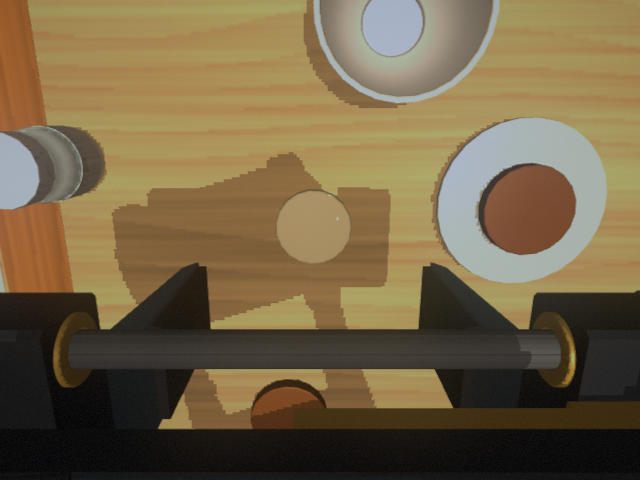

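The wrist crop shows the marzipan at (313,227), about 75 px across, which is about 55 mm, so it is the right one. The bottom round is at (527,209) on the plate and the bowl is at the top. Next I take a second wrist view and triangulate both.

```bash
cat >> h.py <<'E'
S=0.0004
def circ(im,c,p,r,half=.02):
    """refine pixel of centre of a disc top of radius r near p: metric rectification + ring contrast kernel"""
    H=half+r+.006; n=int(2*H/S); k=np.array([[-H,H],[H,H],[H,-H],[-H,-H]])   # rectified: u->+x? u = x, v = -y
    src=np.float32([proj(c,[p[0]+a,p[1]+b,p[2]]) for a,b in k]); dst=np.float32([[0,0],[n,0],[n,n],[0,n]])
    M=cv2.getPerspectiveTransform(src,dst)
    g=cv2.warpPerspective(im,M,(n,n)).astype(np.float32)
    m=int((r+.004)/S); yy,xx=np.mgrid[-m:m+1,-m:m+1]; d=np.hypot(xx,yy)*S
    a=((d<r)&(d>r-.002)).astype(np.float32); b=((d>r)&(d<r+.002)).astype(np.float32)
    K=a/a.sum()-b/b.sum()
    sc=np.abs(cv2.filter2D(g,-1,K)).sum(2); sc[:m]=0;sc[-m:]=0;sc[:,:m]=0;sc[:,-m:]=0
    i,j=np.unravel_index(sc.argmax(),sc.shape)
    uv=cv2.perspectiveTransform(np.float32([[[j,i]]]),np.linalg.inv(M))[0,0]
    return uv,sc.max()
E
python3 - <<'E'
from h import *
im1=cv2.imread("pics/w1.png");c1=(ctrl.camera_params("wrist"),np.load("pics/w1.npy"))
ctrl.move_l([.60,.17,.13],vel=.25); im2,c2=snap("wrist"); cv2.imwrite("pics/w2.png",im2);np.save("pics/w2.npy",c2[1])
im0,c0=snap("top")
for n,p,r in [("marz",[.608,.257,.028],.028),("bottom",[.623,.108,.044],.032),("plate",[.623,.108,.032],.06)]:
    o=[]
    for im,c in [(im1,c1),(im2,c2),(im0,c0)]:
        best=max(((circ(im,c,p,r+d),d) for d in np.arange(-.003,.0031,.001)),key=lambda t:t[0][1]); uv,s=best[0]
        o.append((c,uv)); print(n,uv,round(s,1),round(best[1],4),onz(c,uv,p[2]))
    print("tri w1w2",tri(o[:2]),"all",tri(o))
print(ctrl.current_t())
E
```

```text
marz [313.224  227.7203] 93.0 -0.001 [0.6094 0.2568 0.028 ]
marz [180.4852 226.5597] 106.0 -0.001 [0.6094 0.2568 0.028 ]
marz [178.2567 182.3596] 23.6 -0.002 [0.6232 0.2766 0.028 ]
tri w1w2 [0.6094 0.2568 0.028 ] all [0.616  0.2581 0.0556]
bottom [526.134  209.7513] 183.2 0.001 [0.626 0.111 0.044]
bottom [410.9124 206.5172] 216.9 0.0 [0.6258 0.1096 0.044 ]
bottom [252.9477 179.9151] 45.8 0.0 [0.6234 0.108  0.044 ]
tri w1w2 [0.6249 0.1084 0.0389] all [0.6248 0.1084 0.0386]
plate [521.1454 204.2561] 121.5 -0.001 [0.6276 0.109  0.032 ]
plate [407.9112 200.2097] 93.5 -0.001 [0.6276 0.109  0.032 ]
plate [252.5845 179.1351] 22.0 0.0 [0.6278 0.11   0.032 ]
tri w1w2 [0.6276 0.109  0.032 ] all [0.6277 0.1096 0.0333]
4.1167
```

View pics/w2.png

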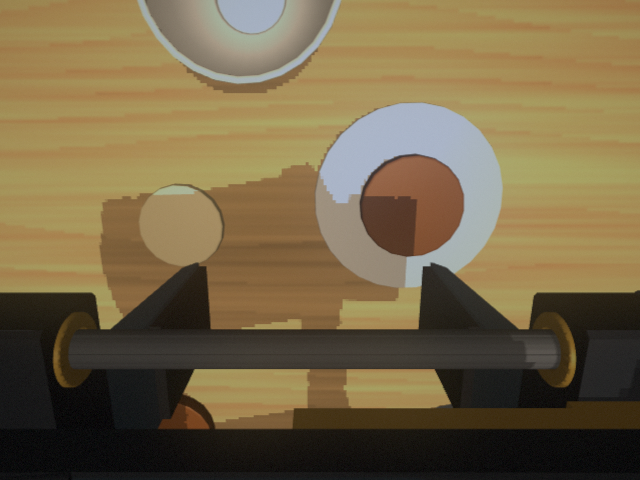

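The marzipan triangulates to z = 0.028 as expected. In the second view the bottom round is at (412,205), sitting centrally on the plate. I look once straight above the plate, then pick and place the marzipan.

```bash
cat >> h.py <<'E'
def find(im,c,p,r):
    (uv,s),d=max(((circ(im,c,p,r+d,.012),d) for d in np.arange(-.002,.0021,.0005)),key=lambda t:t[0][1])
    return onz(c,uv,p[2]),uv,d
def hover(p,h=.13,vel=.4):
    ctrl.move_l([p[0],p[1],p[2]+h],vel=vel); return snap("wrist")
E
python3 - <<'E'
from h import *
im,c=hover([.6255,.109,.044]); b,uv,d=find(im,c,[.6255,.109,.044],.032); print("bottom",b,uv,d)
np.save("pics/b.npy",b)
m=[.6094,.2568]
ctrl.move_l([*m,.08],vel=.4)
print(ctrl.move_l([*m,.0237],vel=.15,contact_N=4),ctrl.current_tool_pos())
ctrl.command_gripper(.45); ctrl.command_gripper(0.0)
print("grip",ctrl.current_grip_width()*91,ctrl.current_grasp_force(),ctrl.current_t())
ctrl.move_l([*m,.09],vel=.3)
ctrl.move_l([b[0],b[1],.075],vel=.35)
print("held",ctrl.current_grip_width()*91,ctrl.current_contact_force())
hit=ctrl.move_l([b[0],b[1],.046],vel=.05,contact_N=2.5)
print(hit,ctrl.current_tool_pos(),ctrl.current_contact_force(),ctrl.current_t())
E
```

```text
bottom [0.6257 0.1084 0.044 ] [314.0613 231.5873] -0.0005
True [0.6091 0.2567 0.0721]
grip 0.39896280887395735 0.0 6.9417
held 0.5071280508661341 [-0.4805 -0.2138  0.8939]
False [0.6258 0.1084 0.046 ] [ 0.587  -0.0239 -0.0145] 8.5
```

The contact stop fired on the arm's own acceleration, so the gripper closed on nothing well above the disc. No harm was done. I retry with contact sensing only in slow, short segments and a width check.

```bash
cat >> h.py <<'E'
def pick(p,z,w):
    ctrl.move_l([p[0],p[1],z+.012],vel=.2); hit=ctrl.move_l([p[0],p[1],z],vel=.04,contact_N=8)
    print("pick",hit,ctrl.current_tool_pos())
    if hit: raise SystemExit("unexpected contact")
    ctrl.command_gripper(0.0); g=ctrl.current_grip_width()*91
    print("grip",g,ctrl.current_grasp_force(),ctrl.current_t())
    if abs(g-w)>4: raise SystemExit("bad grip")
E
python3 - <<'E'
from h import *
b=np.load("pics/b.npy"); m=[.6094,.2568]
ctrl.move_l([b[0],b[1],.09],vel=.3); ctrl.command_gripper(1.0)
ctrl.move_l([*m,.07],vel=.4)
pick(m,.0237,56)
ctrl.move_l([*m,.09],vel=.3)
ctrl.move_l([b[0],b[1],.06],vel=.35)
print("held",ctrl.current_grip_width()*91,ctrl.current_contact_force())
hit=ctrl.move_l([b[0],b[1],.050],vel=.05)
f=ctrl.current_contact_force();hit=ctrl.move_l([b[0],b[1],.0455],vel=.015,contact_N=2.)
print(hit,ctrl.current_tool_pos(),f,ctrl.current_contact_force(),ctrl.current_t())
E
```

```text
pick False [0.6094 0.2568 0.0237]
grip 54.06864982302917 30.00022977590561 12.15
held 54.258167219470856 [-0.2992  1.0961  0.0906]
True [0.626  0.1088 0.0477] [ 0.3761 -0.0786 -0.2422] [-0.9433  0.0862  6.1599] 13.725
```

Contact came at z = 0.0477, exactly as expected. I release, check the placing from above, then measure the loose round from two positions and pick it.

```bash
python3 - <<'E'
from h import *
b=np.load("pics/b.npy")
ctrl.command_gripper(.85); 
im,c=hover([b[0],b[1],.044]); cv2.imwrite("pics/w3.png",im)
mz,uv,d=find(im,c,[b[0],b[1],.052],.028); print("marz",mz,uv,d)
bb,uv,d=find(im,c,[b[0],b[1],.044],.032); print("bottom",bb,uv,d)
p=np.array([.4465,.2769,.032])
o=[]
for q in [p+[.0,-.04,0],p]:
    im,c=hover(q,vel=.45); t,uv,d=find(im,c,p,.032); o.append((c,uv)); print("top",t,uv,d)
print(tri(o)); np.save("pics/t.npy",t); cv2.imwrite("pics/w4.png",im); print(ctrl.current_t())
cv2.imwrite("pics/w34.png",np.hstack([cv2.imread("pics/w3.png")[100:400,160:480],im[100:400,160:480]]))
E
```

```text
marz [0.6261 0.1084 0.052 ] [313.9087 233.0654] -0.001
bottom [0.6255 0.1082 0.044 ] [314.1992 231.1968] -0.0005
top [0.4487 0.2767 0.032 ] [258.9562 225.5247] 0.0
top [0.4487 0.2771 0.032 ] [314.4232 228.8482] 0.0
[0.448  0.2771 0.029 ]
15.7833
```

View pics/w34.png

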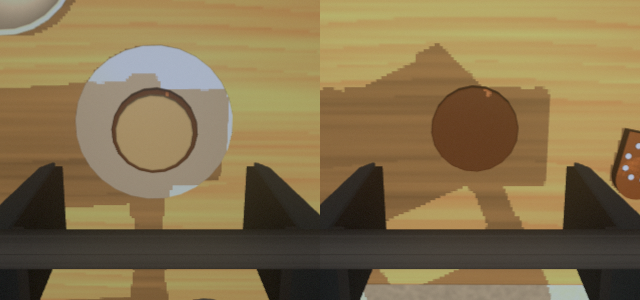

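The left crop shows the marzipan centred on the bottom round; the right shows the loose round at crop pixel (475,130), clear of its neighbours. Now I pick and place it.

```bash
python3 - <<'E'
from h import *
b=np.load("pics/b.npy"); t=np.load("pics/t.npy")
pick(t,.0245,62)
ctrl.move_l([t[0],t[1],.085],vel=.3)
ctrl.move_l([b[0],b[1],.07],vel=.35)
print("held",ctrl.current_grip_width()*91)
ctrl.move_l([b[0],b[1],.059],vel=.05)
f=ctrl.current_contact_force();hit=ctrl.move_l([b[0],b[1],.054],vel=.015,contact_N=2.)
print(hit,ctrl.current_tool_pos(),f,ctrl.current_contact_force(),ctrl.current_t())
if hit:
    ctrl.command_gripper(.85)
    im,c=hover([b[0],b[1],.064]); cv2.imwrite("pics/w5.png",im)
    print(find(im,c,[b[0],b[1],.064],.032))
    p=np.array([.486,-.151,.034])
    o=[]
    for i,q in enumerate([p+[-.02,.03,.04],p+[-.02,-.02,.04]]):
        im,c=hover(q,vel=.45); cv2.imwrite(f"pics/p{i}.png",im); np.save(f"pics/p{i}.npy",c[1])
    print(ctrl.current_t())
    cv2.imwrite("pics/w56.png",np.hstack([cv2.imread("pics/w5.png")[100:400,160:480],im[60:360,100:500]]))
E
```

```text
pick False [0.4486 0.2771 0.0245]
grip 62.68906215341231 30.000392496585846 17.3917
held 62.64063575741145
True [0.626  0.1086 0.0566] [ 0.5339  0.7874 -0.7123] [-1.3997 -0.0343  7.9532] 19.2417
(array([0.6259, 0.1082, 0.064 ]), array([314.1493, 230.4882], dtype=float32), np.float64(0.0))
21.5
```

View pics/w56.png

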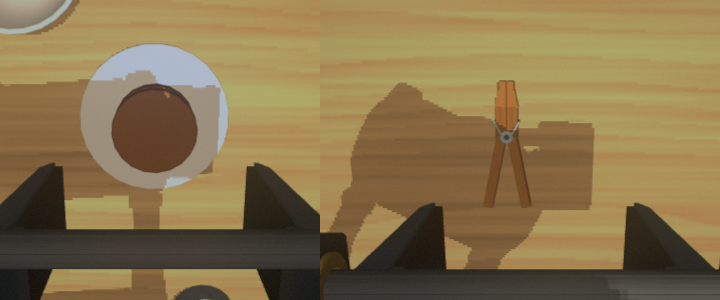

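The sandwich measures centred: the top round is at (0.6259, 0.1082) against the bottom at (0.6257, 0.1084). The peg's pivot is near full-picture pixel (286,197), with the jaws pointing away from the robot. I zoom in on both peg views.

```bash
python3 - <<'E'
from h import *
P=ctrl.camera_params("wrist"); out=[]
for i in (0,1):
    im=cv2.imread(f"pics/p{i}.png");c=(P,np.load(f"pics/p{i}.npy"))
    u=proj(c,[.486,-.151,.034]).astype(int); x0,y0=u[0]-65,u[1]-75; print(i,x0,y0)
    out.append(cv2.resize(im[y0:y0+150,x0:x0+100 if 0 else x0+130],None,fx=3,fy=3,interpolation=cv2.INTER_CUBIC))
cv2.imwrite("pics/pz.png",np.hstack(out))
E
```

```text
0 286 118
1 223 119
```

View pics/pz.png

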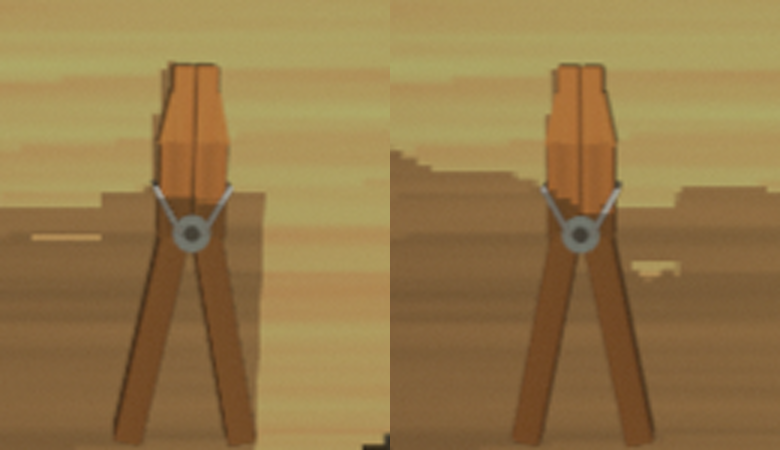

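```bash
python3 - <<'E'
from h import *
P=ctrl.camera_params("wrist")
K=dict(p=[(191,234),(190,234)],tip=[(195,65),(192,65)],tail=[(187,442),(193.5,442)])
off=[(286,118),(223,119)]
for n,z in [("p",.034),("tip",.034),("tail",.034)]:
    o=[((P,np.load(f"pics/p{i}.npy")),np.array(off[i])+np.array(K[n][i])/3) for i in (0,1)]
    print(n,[onz(c,uv,z) for c,uv in o],"tri",tri(o))
E
```

```text
p [array([ 0.4843, -0.1493,  0.034 ]), array([ 0.4843, -0.149 ,  0.034 ])] tri [ 0.4846 -0.1491  0.0358]
tip [array([ 0.5285, -0.1492,  0.034 ]), array([ 0.5285, -0.1501,  0.034 ])] tri [ 0.5283 -0.1497  0.0277]
tail [array([ 0.4255, -0.1496,  0.034 ]), array([ 0.4253, -0.1492,  0.034 ])] tri [ 0.4264 -0.1494  0.0369]
```

The peg is at height 0.034 with its pivot at (0.4843, -0.1492), lies along x, and the tip is 44 mm ahead, so everything agrees. Before grasping it I measure the card from two wrist positions.

```bash
python3 - <<'E'
from h import *
out=[]
for i,q in enumerate([[.575,-.31,.20],[.575,-.375,.20]]):
    ctrl.move_l(q,vel=.45); im,c=snap("wrist"); cv2.imwrite(f"pics/c{i}.png",im); np.save(f"pics/c{i}.npy",c[1])
    a,b=proj(c,[.5607,-.3419,.106]),proj(c,[.6755,-.3688,.106]); m=((a+b)/2).astype(int); x0,y0=max(m[0]-80,0),max(m[1]-125,0); print(i,x0,y0,a,b)
    out.append(cv2.resize(im[y0:y0+240,x0:x0+160],None,fx=2.5,fy=2.5,interpolation=cv2.INTER_CUBIC))
print(ctrl.current_t()); cv2.imwrite("pics/cz.png",np.hstack(out))
E
```

```text
0 310 47 [364.2444 265.6435] [417.5251  78.6079]
1 202 45 [262.5547 263.4925] [302.931   76.7907]
22.4583
```

View pics/cz.png

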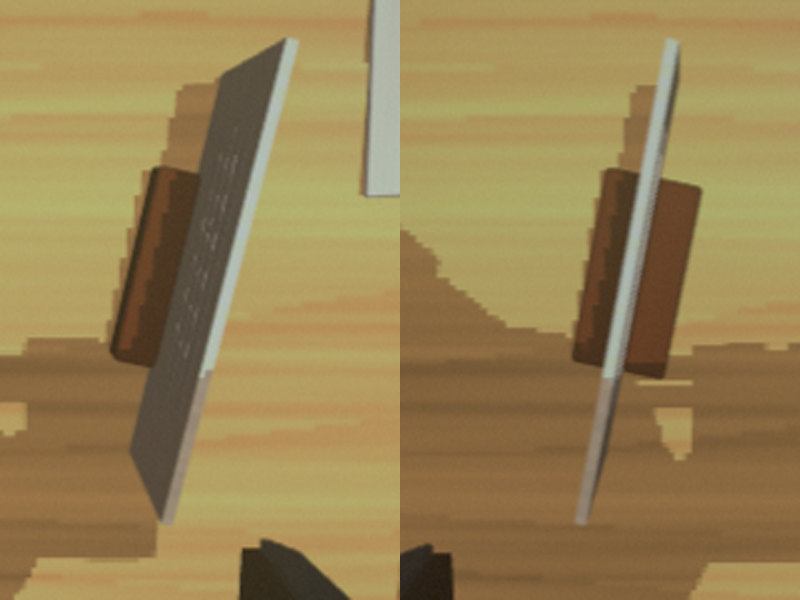

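The card's top edge runs from (167,523) to (292,39) in the left crop and from (181,523) to (272,39) in the right crop. I compute its pose, then pinch the peg and check it in the gripper.

```bash
python3 - <<'E'
from h import *
P=ctrl.camera_params("wrist"); off=[(310,47),(202,45)]
res={}
for n,K in dict(near=[(167,523),(181,523)],far=[(292,39),(272,39)]).items():
    o=[((P,np.load(f"pics/c{i}.npy")),np.array(off[i])+np.array(K[i])/2.5) for i in (0,1)]
    print(n,[onz(c,uv,.106)[:2] for c,uv in o],"tri",tri(o)); res[n]=np.mean([onz(c,uv,.106) for c,uv in o],0)
u=res["far"]-res["near"]; L=np.linalg.norm(u); th=np.arctan2(u[1],u[0]); print("L",L,"deg",np.degrees(th),res)
np.save("pics/card.npy",[res["near"][0],res["near"][1],th])
if abs(L-.12)>.004: raise SystemExit("card?")
p=[.4363,-.1494]
ctrl.move_l([*p,.09],vel=.45)
pick(p,.0225,16)
ctrl.move_l([*p,.07],vel=.15)
E_=res["near"][:2]; uu=np.array([np.cos(th),np.sin(th)]); s=E_-uu*.125
ctrl.move_l([*s,.0655],vel=.25,ori=R(th))
print(ctrl.current_grip_width()*91,ctrl.current_grasp_force(),ctrl.current_tool_pos(),np.array(ctrl.current_eef_rot()),ctrl.current_t())
im,c=snap("wrist"); cv2.imwrite("pics/g0.png",im); np.save("pics/g0.npy",c[1])
print(proj(c,[*(E_),.106]),proj(c,[*(s+.048*uu),.077]),proj(c,[*(s+.092*uu),.077]))
cv2.imwrite("pics/g0z.png",cv2.resize(im[0:330,190:470],None,fx=1.8,fy=1.8,interpolation=cv2.INTER_CUBIC))
E
```

```text
near [array([ 0.5672, -0.3498]), array([ 0.5671, -0.3498])] tri [ 0.5672 -0.3498  0.1061]
far [array([ 0.6842, -0.3735]), array([ 0.6843, -0.3734])] tri [ 0.6842 -0.3734  0.1066]
L 0.11946756712283728 deg -11.425019593669061 {'near': array([ 0.5671, -0.3498,  0.106 ]), 'far': array([ 0.6842, -0.3735,  0.106 ])}
pick False [ 0.4363 -0.1494  0.0226]
grip 15.344971831980573 30.003027319908142 25.2417
15.463078745922077 29.999080896377563 [ 0.4439 -0.3235  0.0649] [[ 0.9804 -0.1972 -0.0015]
 [-0.1972 -0.9804  0.0016]
 [-0.0017 -0.0013 -1.    ]] 26.5583
[319.03   -79.5791] [317.2978 194.6244] [317.8014  69.0388]
```

View pics/g0z.png

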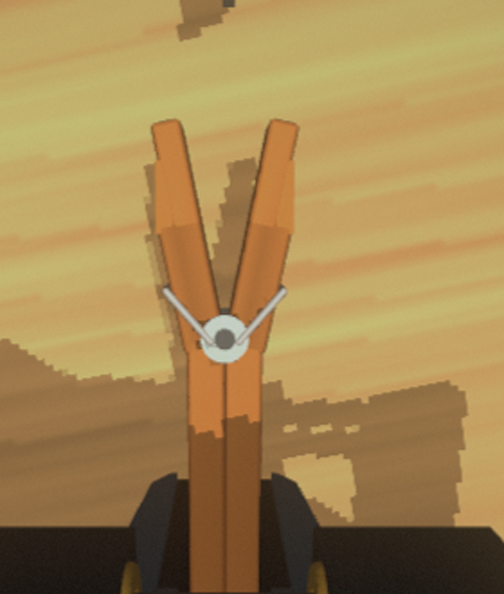

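The peg is fully open, width 15.4 mm at the stop. Its tips are at crop (167,122) and (284,122) and its pivot at (225,338), so it is straight in the gripper. I move to just short of the card, let the arm settle and look again.

```bash
python3 - <<'E'
from h import *
x,y,th=np.load("pics/card.npy"); E_=np.array([x,y]); u=np.array([np.cos(th),np.sin(th)])
t=E_-u*.106
ctrl.move_l([*t,.0655],vel=.1,ori=R(th)); ctrl.sleep(.4)
tcp=np.array(ctrl.current_tool_pos()); print(t,tcp,np.array(ctrl.current_eef_rot())[:2,0],ctrl.current_t())
im,c=snap("wrist"); np.save("pics/g1.npy",c[1]); cv2.imwrite("pics/g1.png",im)
for d,z in [(.106,.106),(.106,.077),(.106,.063),(.048,.077),(.092,.077)]: print(d,z,proj(c,[*(tcp[:2]+u*d),z]), (proj(c,[*(t+u*d),z])))
cv2.imwrite("pics/g1z.png",cv2.resize(im[0:230,210:430],None,fx=2.5,fy=2.5,interpolation=cv2.INTER_CUBIC))
E
```

```text
[ 0.4632 -0.3288] [ 0.463  -0.3288  0.0655] [ 0.9802 -0.1982] 27.35
0.106 0.106 [313.4013   5.7538] [313.3762   4.8869]
0.106 0.077 [313.6187  28.4701] [313.5985  27.779 ]
0.106 0.063 [313.6962  36.5734] [313.6778  35.9439]
0.048 0.077 [313.5137 196.8402] [313.4954 196.274 ]
0.092 0.077 [313.5914  72.2615] [313.5717  71.6041]
```

View pics/g1z.png

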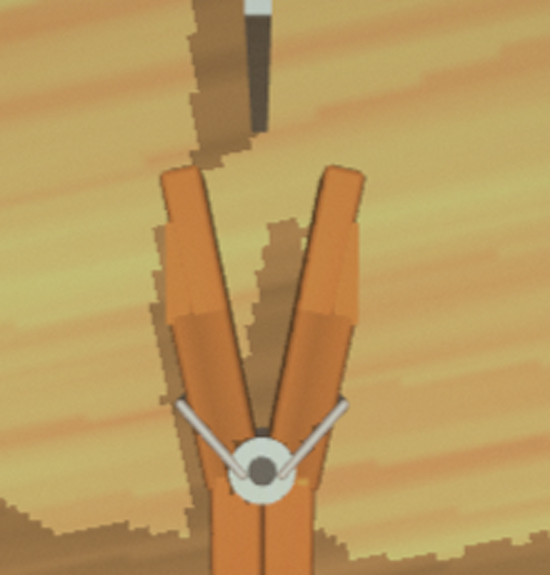

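The card's edge is between the jaw lines, at crop x of about 259, while the peg's middle is at 263, so the peg is about 0.6 mm too far right. The tips are about 12 mm short of the edge. I shift 0.6 mm left, advance 22 mm slowly with a contact stop, and verify from the numbers, since my picture views are used up.

```bash
python3 - <<'E'
from h import *
x,y,th=np.load("pics/card.npy"); u=np.array([np.cos(th),np.sin(th)]); n=np.array([-u[1],u[0]])
t=np.array([x,y])-u*.106+n*.0006
ctrl.move_l([*t,.0655],vel=.03); ctrl.sleep(.2); f0=np.array(ctrl.current_contact_force())
t=t+u*.022
hit=ctrl.move_l([*t,.0655],vel=.03,contact_N=5); ctrl.sleep(.5)
tcp=np.array(ctrl.current_tool_pos())
print(hit,t,tcp,f0,ctrl.current_contact_force(),ctrl.current_grip_width()*91,ctrl.current_t())
im,c=snap("wrist"); cv2.imwrite("pics/g2.png",im)
for z in (.106,.077,.063): print(z,proj(c,[x,y,z]))
for r in (68,74,80,86,92): print(r,[tuple(int(a) for a in v) for v in im[r,270:362:3]])
E
```

```text
False [ 0.4849 -0.3326] [ 0.4849 -0.3326  0.0655] [-0.3996 -0.6355 -0.3998] [ 0.783   0.1429 -0.7487] 15.642227231938499 29.2333
0.106 [315.3691  90.0496]
0.077 [315.2061  96.3071]
0.063 [315.1472  98.5669]
68 [(102, 167, 194), (103, 169, 194), (74, 130, 173), (61, 113, 172), (59, 113, 180), (61, 119, 189), (60, 116, 180), (74, 118, 153), (75, 118, 154), (72, 117, 152), (73, 117, 153), (73, 117, 152), (73, 115, 151), (83, 124, 154), (187, 203, 193), (187, 203, 192), (186, 202, 192), (111, 164, 194), (96, 155, 194), (96, 154, 194), (95, 152, 193), (95, 152, 193), (95, 154, 195), (73, 120, 162), (64, 125, 191), (61, 119, 188), (59, 111, 174), (61, 111, 168), (83, 135, 175), (95, 154, 193), (98, 158, 195)]
74 [(101, 167, 194), (94, 154, 181), (59, 117, 184), (66, 128, 196), (65, 127, 196), (64, 125, 195), (65, 124, 194), (46, 81, 122), (67, 108, 142), (67, 108, 141), (67, 107, 141), (68, 109, 141), (67, 107, 140), (80, 118, 146), (187, 204, 194), (187, 204, 194), (186, 203, 192), (110, 160, 195), (95, 153, 194), (95, 155, 194), (98, 158, 195), (99, 158, 194), (87, 143, 176), (55, 106, 1
[... 928 characters left out ...]
169, 194), (106, 170, 195), (105, 169, 194), (104, 169, 195), (46, 88, 136), (68, 130, 196), (67, 128, 194), (67, 130, 197), (66, 128, 196), (58, 109, 173), (102, 167, 195), (105, 170, 197), (104, 169, 197)]
92 [(105, 171, 197), (73, 119, 156), (68, 127, 185), (65, 128, 195), (64, 127, 195), (66, 127, 195), (68, 128, 197), (67, 129, 197), (50, 94, 148), (73, 118, 154), (77, 121, 158), (72, 116, 154), (74, 118, 155), (74, 117, 153), (62, 79, 92), (61, 78, 92), (62, 77, 91), (74, 117, 154), (72, 118, 154), (70, 117, 153), (82, 130, 164), (57, 90, 121), (60, 117, 184), (67, 129, 196), (68, 130, 196), (65, 128, 197), (63, 124, 195), (68, 133, 197), (92, 149, 194), (92, 150, 194), (94, 153, 197)]
```

The white card top spans columns 311–320. The open jaw faces are near columns 293 and 336, so there is a clear gap on both sides, and the tips are about 9 mm past the edge with no contact force. I hand in.

```bash
python3 -c "
from bench import ctrl
print(ctrl.current_t(),ctrl.sign_off())"
```

```text
the job is handed in; nothing more can be done
29.2833 None
```

The sandwich is stacked and lined up to within about half a millimetre by the camera, and the peg is held fully open around the card's robot-facing edge without touching it; the job was handed in at 29.3 s.

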